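Rock three block covers on the surface plate and reject the warped one

TASK

One of the three metal block covers on the grey stone surface plate is warped underneath, so it rocks. Find it by pressing lightly with closed fingertips on top of an end of each cover: the warped one tips until that end touches the plate, the true ones stay put. Lift the warped one by its black bar and lay it flat, without dropping it, on the white tub lid lying beside the plate; leave the two true covers where they are and disturb nothing else.

Things in the scene. Friction and masses are not known exactly. Their poses are not given: they have to be found in the camera images.
- surface_plate: grey stone, level surface plate, 180 x 330 x 30 mm (x, y, z), fixed; origin at the centre of its underside. On it, at the three places, lie three block covers alike from above. Two are true: flat beneath to their ends, they do not give. One is warped: flat beneath only for the middle 28 mm of its length, it curves up to a 3 mm gap at both ends; its top is flat and level all the same.
- place_1 (a point): first place (towards +y, the robot's left), on the top face of the surface plate, under the middle of the cover lying there. At each place the cover is centred within 6 mm, its length along this frame's x axis within 0.05 rad, z up. Places are 105 mm apart along y. Which place holds the warped cover changes every time.
- place_2 (a point): second (middle) place, as place_1. Each cover: aluminium, 120 mm long (x), 66 mm wide (y), top 9 mm above the surface plate, 0.28 to 0.44 kg; a black grip bar along its middle, 56 mm long (x), 14 mm wide (y), its underside 22 mm and top 44 mm above the surface plate. So 32 mm of bare cover is left at each end of the bar.
- place_3 (a point): third place (towards -y), as place_1. Pressed down 50 mm from its middle (along x), the warped cover tips at 1 to 2 N, by 0.065 rad, and the pressed spot sinks about 2.3 mm until that end meets the surface plate; let go, it tips back level. A true cover does not sink. Press with more than 1.5 N and well under 25 N.
- lid_top (a point): centre of the top face of the white plastic tub lid that lies alone on the worktop, to the left of the surface plate, fixed: 135 mm (its x axis) x 185 mm (y axis) x 11 mm; the flat top is 128 x 178 mm. The warped cover goes here, laid flat, either way round.
- parafilm: bystander: white film roll standing on end, 52 mm across, 50 mm tall; origin at the centre of its underside
- timer: bystander: small white timer, 62 x 66 x 19 mm; origin under its centre
- tape_roll: bystander: yellow tape roll lying flat, 72 mm across, 18 mm tall; origin under its centre

How it is judged:
By the outcome, as a careful person would: the job done as asked, in the order asked, and still so for the second after the job is handed in, with the robot touching nothing.
It also fails if it takes over 64 s, if anything falls off the work surface, if the arm or the gripper's body presses on something with over 40 N, if the wrist force passes 120 N, or if a joint passes its speed limit or range.

ROBOT

A 6-joint arm with a two-finger parallel gripper is mounted at the origin on a cart in front of the work surface, level with it; the furniture and walls round the work are solid. World frame = base frame: x ahead of the robot, y to its left, z up, the work surface at z = 0. Lengths are in m, angles in rad, forces in N, time in s.
With the tool pointing down it reaches from about 0.375 to 0.925 m from the base axis. Payload 5.7 kg.
Tool frame: the origin (TCP) lies on the front face of the gripper's body, between the roots of the fingers; the fingertips stand manip.tips_ahead ahead of it and the grasp point (between the pads) lies 54 mm ahead of it (manip.tips_ahead is the distance from the TCP to the fingertips, in m); z points along the fingers, y is the direction in which the jaws open and shut (so a half turn about z gives the same grasp; the last joint's range is limited). The gripper opens to 85 mm and grips with 20 to 120 N. Pads are 22 mm wide; open, the fingers measure 114 mm over their backs; the gripper's body (76 mm by 85 mm) begins 54 mm behind the grasp point. The pads swing forward as they close: fully open they stand 13 mm farther back than shut.
Start: joints at [-1.465, 0.359, 1.51, -0, 1.272, -0.115], TCP at [0.131, -0.585, 0.304] pointing down, gripper open.
Joint ranges: [-2.97, 2.97], [-1.01, 2.36], [0.21, 2.38], [-0.96, 4.11], [0.2, 2.71], [-2.98, 2.98]. Speed limits (rad/s): [2.39, 2.39, 3.14, 3.14, 3.14, 3.14].

INTERFACE

Orientations are given as [roll, pitch, yaw] about the fixed x, y, z axes, in that order (R = Rz(yaw) Ry(pitch) Rx(roll)).
In Python, from workcell import monitor, snapshot, get_calibration, workorder, manip gives the robot as it stands.
- The arm moves only by the tool servo_tool, never from a script. Its argument "moves" is a list of rows, each an object with "travel": the shift along the tool's x, y, z in mm, a list of three; "twist": the turn about the tool's z in rad. A call has exactly 10 rows; each row shifts and turns the commanded pose from where the row before left it, along the tool's axes as they then stand; what a row does not reach is not made up. A row lasts 1/12 s, in which the tool goes at most 41.7 mm and 7.16 degrees, less where a joint would pass 70% of its speed; a pose out of reach is approached as far as the arm can. A call with a gripper value outside its range is refused whole. "hand" is the closure, from -1 (fully open) to 1 (shut), so that 0 is half open, set as the call begins (left out, the last holds). The fingers move at their own pace and stop on an object; "newtons" is the grip in N (left out, the last holds). Time passes only in rows, so rows that do not move let the fingers close, or fill a call up. It gives the time, the measured TCP pose, the force and the opening at its end, in the units of the state.
- monitor.read_state(): the state, without advancing time (a new reading comes with each control period).
- snapshot(name): name is "scene" or "side" or "wrist"; returns (picture, depth): 420x560x3 uint8, red, green, blue; 420x560 float32, m along the optical axis (not along the pixel's ray), 0 where there is no reading.
- get_calibration(name): a dict with "vfov" (degrees; the focal length in pixels is half the picture's height over the tangent of half this angle, whatever the lens; pixels are square), "cx", "cy" (the principal point, pixels), "xyz" and "orientation" of the camera in the world. Camera axes: x right, y up, looking along -z (the intrinsics and any distortion apply to the point x, -y, -z); pixel columns grow to the right and rows downward; lengths in m; the calibration is good to about 2 mm. A picture is of the moment at which its call begins: read the wrist's pose just before it. get_calibration takes no time and is no camera call; for the wrist camera it gives the pose at the moment of the call.
- workorder.finish_job(): hands the job in, once; it reports no verdict.
The state is a dict: "time_s": time; "joint_pos": joint angles; "dq": joint speeds; "tau": joint torques, N m; "position": TCP position; "tool_rot": TCP orientation; "ft_force": force on the tool from outside, world axes, zero at the start; "moment": the same for the moment, N m; "gripper_width": finger opening in m.
Only numpy, scipy, OpenCV 4.12 (cv2) and the standard library are available. Lean on these libraries where they do the work, as an engineer would, in place of code of your own. Each camera call takes 0.05 s, during which the arm holds its last target.

## Working session

There is one attempt and no reset: what is moved stays moved. The work goes in short steps, Python scripts to look and compute and a tool call to move; the robot and the scene stay as the last step left them, time stands still between calls to the robot, and variables do not carry over. Pictures are saved under pics/ and viewed, and the job is handed in when it is done.

Besides the shell and the picture viewer there is one more tool, called after "Emit:" as name([rows], argument=value, ...), one row to a line, values as JSON. servo_tool: Moves the arm, as the interface text tells. Its arguments: {"type":"object","properties":{"moves":{"type":"array"},"hand":{"type":"number"},"newtons":{"type":"number"}},"required":["moves"]}

```bash
ls; mkdir -p pics
python3 - <<'E'
from workcell import monitor, snapshot, get_calibration, manip
import cv2
print(monitor.read_state()); print(manip.tips_ahead)
for n in ("scene","side"):
    p,d=snapshot(n); cv2.imwrite(f"pics/{n}0.png",p[:,:,::-1]); print(n,get_calibration(n),(d>0).mean())
print(get_calibration("wrist"))
E
```

```text
pics
{'time_s': 0.0, 'joint_pos': array([-1.46508127e+00,  3.59464397e-01,  1.51145498e+00,  3.10743445e-05,
        1.27246066e+00, -1.15085712e-01]), 'dq': array([-3.84228076e-04,  1.30505866e-04, -3.69244697e-05, -2.28030143e-03,
       -1.89110106e-03,  1.35310892e-03]), 'tau': array([-2.09219681e-03, -5.27627349e+01, -2.78621310e+01, -1.80232105e-04,
        1.31331483e-02, -4.28864496e-05]), 'position': array([ 0.13135819, -0.58488412,  0.30306904]), 'tool_rot': array([-3.13982051e+00, -2.34736808e-04,  2.20791403e-01]), 'ft_force': array([ 1.60450481, -0.33921253,  0.50063663]), 'moment': array([-0.00433718,  0.04655529,  0.03345717]), 'gripper_width': 0.0853625949048766}
0.0726
scene {'vfov': 44.47004677474235, 'cx': 270.3727104723358, 'cy': 216.27001679452223, 'xyz': array([-0.17044576,  0.6096548 ,  1.01312909]), 'orientation': array([ 0.80022521, -0.00320957, -2.2396972 ])} 0.9960331632653061
side {'vfov': 53.5092328435659, 'cx': 285.57456911660245, 'cy': 215.06627483244387, 'xyz': array([ 0.47046917, -0.86577691,  0.70216446]), 'orientation': array([ 0.94816391, -0.0100354 , -0.12709308])} 0.9959353741496598
{'vfov': 64.65534384188518, 'cx': 280.82524292762236, 'cy': 208.6781677080637, 'xyz': array([ 0.20663388, -0.56867524,  0.37259823]), 'orientation': array([-0.30308104,  0.00198665, -1.35118709])}
```

View pics/scene0.png

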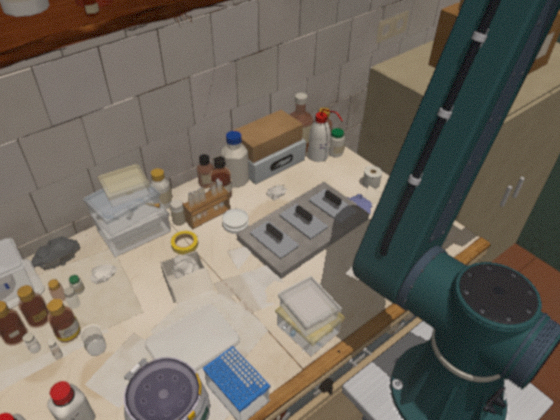

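View pics/side0.png

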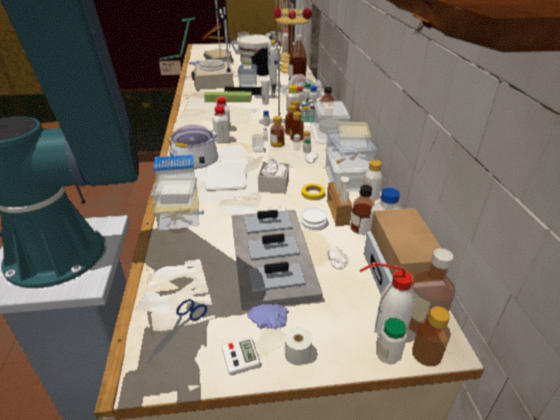

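The scene view shows the plate at about (305,225), with covers at (275,238), (303,218) and (333,203). There are two white candidates for the lid: one at (308,300) on a stack and one at (195,325) lying alone. I'll measure both with depth.

```bash
cat > h.py <<'E'
import numpy as np, cv2
from scipy.spatial.transform import Rotation as R
from workcell import monitor, snapshot, get_calibration
def pts(d,c):
    f=d.shape[0]/2/np.tan(np.radians(c['vfov'])/2)
    v,u=np.mgrid[:d.shape[0],:d.shape[1]]
    P=np.stack([(u-c['cx'])/f*d,-(v-c['cy'])/f*d,-d],-1)
    return P@R.from_euler('xyz',c['orientation']).as_matrix().T+c['xyz']
def ray(uv,c,z,H=420):
    f=H/2/np.tan(np.radians(c['vfov'])/2)
    uv=np.atleast_2d(uv).astype(float)
    D=np.stack([(uv[:,0]-c['cx'])/f,-(uv[:,1]-c['cy'])/f,-np.ones(len(uv))],-1)@R.from_euler('xyz',c['orientation']).as_matrix().T
    return c['xyz']+D*((z-c['xyz'][2])/D[:,2])[:,None]
E
python3 - <<'E'
from h import *
np.set_printoptions(precision=3,suppress=True)
for n,L in (("scene",[(275,238),(303,218),(333,203),(273,230),(303,212),(240,238),(308,300),(195,325),(205,340),(190,310),(150,340),(235,380),(183,242),(240,222)]),("side",[(268,214),(272,239),(282,268),(228,175),(178,190),(250,280)])):
    p,d=snapshot(n);c=get_calibration(n);P=pts(d,c);np.savez(f"{n}.npz",p=p,P=P)
    for u,v in L: print(n,(u,v),P[v,u],p[v,u])
    h=np.clip((P[...,2]+0.02)/0.12*255,0,255).astype(np.uint8)
    cv2.imwrite(f"pics/h_{n}.png",np.hstack([cv2.applyColorMap(h,cv2.COLORMAP_JET)]))
# crop
p=np.load("scene.npz")['p']; cv2.imwrite("pics/crop.png",cv2.resize(p[170:400,120:400,::-1],None,fx=2.8,fy=2.6,interpolation=cv2.INTER_CUBIC))
E
```

```text
scene (275, 238) [0.542 0.027 0.041] [81 76 76]
scene (303, 218) [ 0.552 -0.078  0.043] [70 74 68]
scene (333, 203) [ 0.547 -0.184  0.041] [73 73 70]
scene (273, 230) [0.544 0.033 0.073] [53 47 45]
scene (303, 212) [ 0.548 -0.072  0.072] [48 46 39]
scene (240, 238) [0.615 0.088 0.02 ] [92 84 77]
scene (308, 300) [0.302 0.129 0.112] [186 177 169]
scene (195, 325) [0.462 0.326 0.013] [192 184 175]
scene (205, 340) [0.414 0.33  0.013] [195 189 177]
scene (190, 310) [0.509 0.311 0.006] [199 189 177]
scene (150, 340) [0.488 0.427 0.016] [184 178 166]
scene (235, 380) [0.268 0.349 0.069] [ 64 114 165]
scene (183, 242) [ 0.715  0.206 -0.002] [197 180 158]
scene (240, 222) [0.653 0.06  0.034] [202 196 184]
side (268, 214) [0.544 0.022 0.066] [24 21 23]
side (272, 239) [ 0.544 -0.082  0.066] [18  9 20]
side (282, 268) [ 0.556 -0.186  0.065] [20 20 21]
side (228, 175) [0.44  0.335 0.01 ] [229 224 219]
side (178, 190) [0.313 0.093 0.112] [222 217 209]
side (250, 280) [ 0.483 -0.185  0.035] [79 78 79]
```

View pics/crop.png

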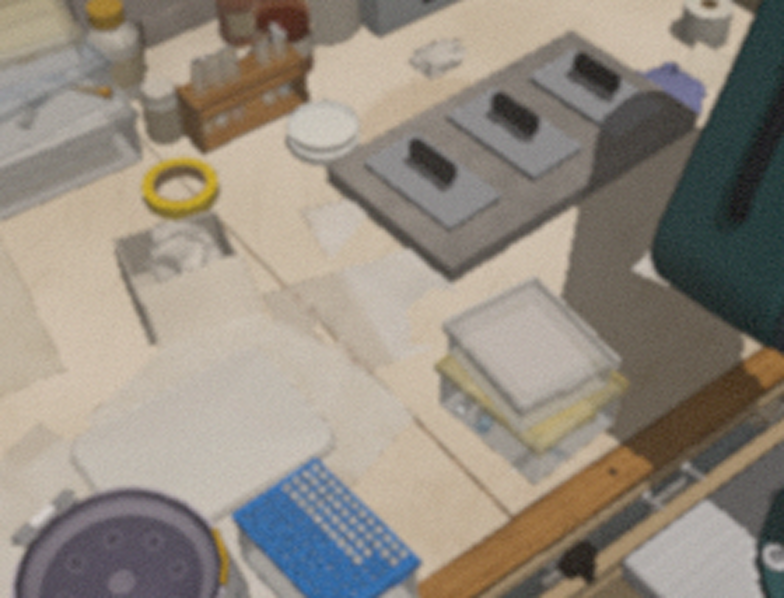

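View pics/h_scene.png

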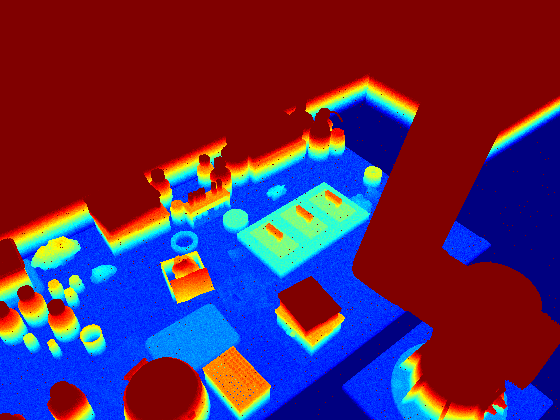

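The lid is the flat rounded rectangle centred near (193,336). The height map confirms it is a thin slab lying alone. Next I'll fit the lid, bars, covers and plate.

Run:
```python
from h import *
np.set_printoptions(precision=4,suppress=True)
for n in ("scene","side"):
    P=np.load(n+".npz")['P'];Z=cv2.medianBlur(P[...,2].astype(np.float32),3); X,Y=P[...,0],P[...,1]
    # table bias
    t=(X>.4)&(X<.6)&(Y>.1)&(Y<.2)&(abs(Z)<.015); print(n,"table z",np.median(Z[t]))
    plate=(X>.4)&(X<.7)&(Y>-.3)&(Y<.12)&(Z>.02)&(Z<.05)
    def rect(m,name):
        m=cv2.morphologyEx(m.astype(np.uint8),cv2.MORPH_OPEN,np.ones((2,2)))
        k,l,s,c=cv2.connectedComponentsWithStats(m)
        for i in np.argsort(-s[1:,4])[:3]+1:
            if s[i,4]<25: continue
            q=l==i; r=cv2.minAreaRect((P[q][:,:2]*1000).astype(np.float32)); print(name,s[i,4],c[i],np.round(r[0],1),np.round(r[1],1),round(r[2],1),"zmed",np.median(P[q][:,2]).round(4))
    rect((X>.4)&(X<.7)&(Y>-.3)&(Y<.12)&(Z>.062)&(Z<.085),"bar")
    rect(plate,"plate")
    lid=(X>.3)&(X<.58)&(Y>.2)&(Y<.46)&(Z>.006)&(Z<.017)
    rect(lid,"lid")
# colour rays for bars
    p=np.load(n+".npz")['p'];c=get_calibration(n)
    g=p.max(2)<(60 if n=="scene" else 45)
    m=(g&(X>.45)&(X<.65)&(Y>-.25)&(Y<.1)&(Z>.04)&(Z<.09)).astype(np.uint8)
    k,l,s,cc=cv2.connectedComponentsWithStats(m)
    for i in range(1,k):
        if s[i,4]>20: print("dark",s[i],cc[i],ray(cc[i],c,.066))
```

```text
scene table z 0.002607905
bar 123 [274.9106 231.4878] [194.6 315.2] [ 42.  937.9] 50.4 zmed 0.0721
bar 116 [304.6552 213.3621] [192.8 258.7] [  44.7 1010.1] 46.3 zmed 0.071
bar 114 [334.0877 197.9123] [ 537.5 -186.6] [53.  48.8] 63.8 zmed 0.0719
plate 5528 [302.7154 229.1948] [305.4 240.9] [ 326.1 1159. ] 36.5 zmed 0.0323
plate 392 [236.7245 220.523 ] [668.8  49. ] [55.3 90.4] 5.3 zmed 0.0324
plate 47 [277.5532 193.7021] [274.5 252.3] [  31.6 1141. ] 49.6 zmed 0.0204
lid 3562 [195.5048 338.7156] [155.7 421. ] [203.5 725.6] 75.6 zmed 0.0114
dark [325 191  16  14 108] [332.5    197.8519] [[ 0.5446 -0.1772  0.066 ]]
dark [297 207  15  15 104] [303.6538 213.6058] [[ 0.5463 -0.0738  0.066 ]]
dark [267 225  15  15  97] [274.0206 231.8763] [[0.5422 0.0305 0.066 ]]
side table z -0.0003947847
bar 166 [277.0904 267.1265] [ 557.6 -172.7] [82.4 33.5] 39.0 zmed 0.0686
bar 132 [273.7803 238.2803] [558.6 -73.7] [73.1 28.8] 33.7 zmed 0.068
bar 110 [267.8545 213.7182] [558.4  38.2] [87.5 37.5] 43.7 zmed 0.0672
plate 5965 [273.4295 260.7571] [ 554.8 -374.7] [190.8 978.1] 1.3 zmed 0.0293
plate 332 [313.7681 216.7018] [ 561.3 -383.6] [979.2  64.3] 75.6 zmed 0.0297
plate 62 [334.1129 255.0806] [ 590.6 -479.4] [809.   21.8] 74.3 zmed 0.0214
lid 1091 [225.2676 175.11  ] [ 414.8 -196.4] [1338.8  169.3] 90.0 zmed 0.0081
lid 46 [266.5435 190.1304] [557.8 231.8] [11.1 47.1] 72.0 zmed 0.0079
dark [258 211  19   8 110] [267.1909 214.0818] [[0.5417 0.0223 0.066 ]]
dark [263 235  21   9 139] [272.8777 238.5827] [[ 0.5461 -0.0811  0.066 ]]
dark [265 263  23  10 173] [276.0462 267.4393] [[ 0.5427 -0.1836  0.066 ]]
```

Emit:
servo_tool([
  {"travel":[0,0,0],"twist":0.11},
  {"travel":[0,0,0],"twist":0.11},
  {"travel":[25,-31,0],"twist":0},
  {"travel":[25,-31,0],"twist":0},
  {"travel":[25,-31,0],"twist":0},
  {"travel":[25,-31,0],"twist":0},
  {"travel":[25,-31,0],"twist":0},
  {"travel":[25,-31,0],"twist":0},
  {"travel":[25,-31,0],"twist":0},
  {"travel":[25,-31,0],"twist":0},
], hand=1, newtons=40)

```text
time_s: 1.03
position: [0.3319, -0.3355, 0.3039]
tool_rot: [-3.142, -0.0, 0.0]
ft_force: [1.0, -1.7, -0.0]
gripper_width: -0.0002
```

Emit:
servo_tool([
  {"travel":[25,-31,0],"twist":0},
  {"travel":[25,-31,0],"twist":0},
  {"travel":[25,-31,0],"twist":0},
  {"travel":[25,-31,0],"twist":0},
  {"travel":[25,-31,0],"twist":0},
  {"travel":[25,-31,0],"twist":0},
  {"travel":[25,-31,0],"twist":0},
  {"travel":[25,-31,0],"twist":0},
  {"travel":[0,0,0],"twist":0},
  {"travel":[0,0,0],"twist":0},
])

```text
time_s: 1.87
position: [0.5319, -0.0874, 0.3036]
tool_rot: [-3.141, 0.0, 0.005]
ft_force: [-0.3, -1.0, -0.1]
gripper_width: -0.0
```

Run:
```python
from h import *
np.set_printoptions(precision=4,suppress=True)
c=get_calibration("wrist");p,d=snapshot("wrist");P=pts(d,c)
np.savez("w1.npz",p=p,P=P,d=d,**c)
cv2.imwrite("pics/w1.png",p[:,:,::-1])
```

```text
(no output)
```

View pics/w1.png

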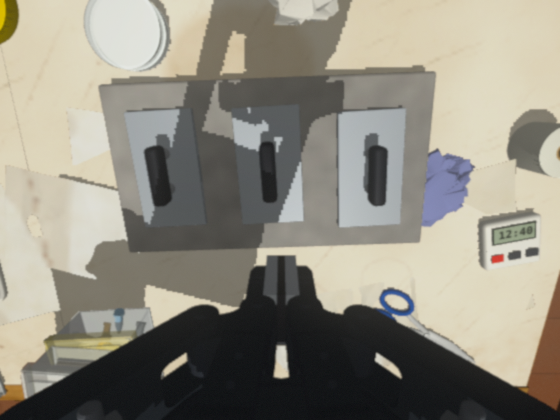

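The wrist view shows covers at about (165,167), (268,165) and (371,168), with the black bars at (157,175), (268,172) and (377,175). The plate spans (100..435, 72..250).

Run:
```python
from h import *
np.set_printoptions(precision=4,suppress=True)
w=np.load("w1.npz");p=w['p'];d=w['d'];c={k:w[k] for k in('vfov','cx','cy','xyz','orientation')}
P=w['P'];Z=cv2.medianBlur(P[...,2].astype(np.float32),3)
roi=np.zeros(Z.shape,bool);roi[60:255,95:440]=1
print("table",np.median(Z[20:60,180:230]),"plate",np.median(Z[80:90,110:220]))
def comps(m,z,name,mn):
    k,l,s,cc=cv2.connectedComponentsWithStats(m.astype(np.uint8))
    for i in range(1,k):
        if s[i,4]>mn:
            v,u=np.nonzero(l==i);X=ray(np.stack([u,v],-1),c,z)[:,:2]*1000
            r=cv2.minAreaRect(X.astype(np.float32))
            e=np.cov(X.T);w_,V=np.linalg.eigh(e);a=np.arctan2(*(V[::-1,1]*np.sign(V[0,1])))
            print(name,s[i],"mean",X.mean(0),"pca",a.round(3),"rect",np.round(r[0],1),np.round(r[1],1),round(r[2],1),"z",np.median(Z[l==i]))
comps(roi&(Z>.066),.074,"bartop",100)
comps(roi&(p.max(2)<40),.074,"dark",100)
comps(roi&(Z>.0345)&(Z<.05),.039,"cover",1000)
comps(roi&(Z>.02)&(p[...,0]>0),.03,"plate",5000)
```

```text
table 0.00039699962 plate 0.029245509
bartop [258 143  19  60 885] mean [549.9372 -75.192 ] pca 0.062 rect [549.2 -75.2] [55.  13.9] 3.6 z 0.072911344
bartop [144 147  24  59 938] mean [546.1853  27.3904] pca 0.054 rect [545.5  27.3] [54.5 15.2] 3.1 z 0.07282482
bartop [370 147  18  59 920] mean [ 546.9769 -176.6289] pca 0.065 rect [ 546.3 -176.6] [54.5 14.7] 3.0 z 0.07279086
dark [154 148  17  57 511] mean [539.7941  21.9051] pca -0.093 rect [544.7  20.4] [14.8 52.9] 80.4 z 0.06978795
dark [262 153  14  49 398] mean [538.5334 -76.4575] pca -0.011 rect [545.  -75.8] [44.6 12. ] 3.9 z 0.07299945
cover [ 231  104   73  120 6666] mean [552.9237 -74.9943] pca 0.065 rect [548.6 -75. ] [119.3  65.7] 3.6 z 0.038318954
cover [ 124  108   82  119 6394] mean [549.3228  27.1289] pca 0.078 rect [544.6  28.7] [119.4  66.5] 3.5 z 0.038379483
cover [ 337  108   69  119 6465] mean [ 550.2806 -176.2972] pca 0.049 rect [ 545.6 -177.8] [119.4  66.1] 3.5 z 0.03826863
plate [   98    71   338   181 53493] mean [552.1787 -76.3211] pca -1.53 rect [545.3 -75.6] [178.1 326.9] 2.3 z 0.029728264
```

Emit:
servo_tool([
  {"travel":[0,0,0],"twist":-0.055},
  {"travel":[-15,-6,0],"twist":0},
  {"travel":[-15,-5,20],"twist":0},
  {"travel":[0,0,40],"twist":0},
  {"travel":[0,0,40],"twist":0},
  {"travel":[0,0,40],"twist":0},
  {"travel":[0,0,30],"twist":0},
  {"travel":[0,0,10],"twist":0},
  {"travel":[0,0,0],"twist":0},
  {"travel":[0,0,0],"twist":0},
])

```text
time_s: 2.75
position: [0.5003, -0.0807, 0.1245]
tool_rot: [-3.142, 0.0, 0.054]
ft_force: [0.9, -0.3, 0.9]
gripper_width: -0.0004
```

Emit:
servo_tool([
  {"travel":[0,-2,2],"twist":0},
  {"travel":[0,0,2],"twist":0},
  {"travel":[0,0,2],"twist":0},
  {"travel":[0,0,1],"twist":0},
  {"travel":[0,0,1],"twist":0},
  {"travel":[0,0,1],"twist":0},
  {"travel":[0,0,1],"twist":0},
  {"travel":[0,0,0],"twist":0},
  {"travel":[0,0,0],"twist":0},
  {"travel":[0,0,0],"twist":0},
])

```text
time_s: 3.58
position: [0.5003, -0.0778, 0.1139]
tool_rot: [-3.141, 0.0, 0.056]
ft_force: [-0.4, -0.0, 0.6]
gripper_width: -0.0003
```

Emit:
servo_tool([
  {"travel":[0,0,0.5],"twist":0},
  {"travel":[0,0,0.5],"twist":0},
  {"travel":[0,0,0.5],"twist":0},
  {"travel":[0,0,0.5],"twist":0},
  {"travel":[0,0,0.5],"twist":0},
  {"travel":[0,0,0],"twist":0},
  {"travel":[0,0,0],"twist":0},
  {"travel":[0,0,0],"twist":0},
  {"travel":[0,0,0],"twist":0},
  {"travel":[0,0,0],"twist":0},
])

```text
time_s: 4.42
position: [0.5003, -0.0778, 0.1117]
tool_rot: [-3.142, -0.0, 0.056]
ft_force: [-1.7, 1.1, 5.9]
gripper_width: 0.0001
```

Emit:
servo_tool([
  {"travel":[0,0,0.2],"twist":0},
  {"travel":[0,0,0],"twist":0},
  {"travel":[0,0,0.2],"twist":0},
  {"travel":[0,0,0],"twist":0},
  {"travel":[0,0,0],"twist":0},
  {"travel":[0,0,0],"twist":0},
  {"travel":[0,0,0],"twist":0},
  {"travel":[0,0,0],"twist":0},
  {"travel":[0,0,0],"twist":0},
  {"travel":[0,0,0],"twist":0},
])

```text
time_s: 5.25
position: [0.5003, -0.0778, 0.1116]
tool_rot: [3.142, -0.0, 0.056]
ft_force: [-4.0, 0.9, 9.8]
gripper_width: 0.0
```

Emit:
servo_tool([
  {"travel":[0,0,-10],"twist":0},
  {"travel":[0,0,-40],"twist":0},
  {"travel":[-3,34,0],"twist":0},
  {"travel":[-3,34,0],"twist":0},
  {"travel":[-2,34,0],"twist":0},
  {"travel":[0,0,25],"twist":0},
  {"travel":[0,0,15],"twist":0},
  {"travel":[0,0,5],"twist":0},
  {"travel":[0,0,2],"twist":0},
  {"travel":[0,0,0],"twist":0},
])

```text
time_s: 6.08
position: [0.4979, -0.1797, 0.114]
tool_rot: [-3.141, 0.001, 0.056]
ft_force: [0.2, 0.1, -0.1]
gripper_width: 0.0
```

Emit:
servo_tool([
  {"travel":[0,0,0.5],"twist":0},
  {"travel":[0,0,0.5],"twist":0},
  {"travel":[0,0,0.5],"twist":0},
  {"travel":[0,0,0.5],"twist":0},
  {"travel":[0,0,0.5],"twist":0},
  {"travel":[0,0,0],"twist":0},
  {"travel":[0,0,0],"twist":0},
  {"travel":[0,0,0],"twist":0},
  {"travel":[0,0,0],"twist":0},
  {"travel":[0,0,0],"twist":0},
])

```text
time_s: 6.92
position: [0.4982, -0.18, 0.1117]
tool_rot: [-3.141, -0.0, 0.056]
ft_force: [0.5, 0.7, 3.0]
gripper_width: -0.0001
```

Emit:
servo_tool([
  {"travel":[0,0,0.2],"twist":0},
  {"travel":[0,0,0],"twist":0},
  {"travel":[0,0,0.2],"twist":0},
  {"travel":[0,0,0],"twist":0},
  {"travel":[0,0,0.2],"twist":0},
  {"travel":[0,0,0],"twist":0},
  {"travel":[0,0,0],"twist":0},
  {"travel":[0,0,0],"twist":0},
  {"travel":[0,0,0],"twist":0},
  {"travel":[0,0,0],"twist":0},
])

```text
time_s: 7.75
position: [0.4982, -0.18, 0.1116]
tool_rot: [3.142, -0.001, 0.056]
ft_force: [-1.2, 2.1, 10.3]
gripper_width: -0.0
```

Emit:
servo_tool([
  {"travel":[0,0,-10],"twist":0},
  {"travel":[0,0,-40],"twist":0},
  {"travel":[2,-34,0],"twist":0},
  {"travel":[2,-34,0],"twist":0},
  {"travel":[2,-34,0],"twist":0},
  {"travel":[2,-34,0],"twist":0},
  {"travel":[2,-34,0],"twist":0},
  {"travel":[1,-34,0],"twist":0},
  {"travel":[0,0,20],"twist":0},
  {"travel":[0,0,0],"twist":0},
])

```text
time_s: 8.58
position: [0.4961, 0.026, 0.1395]
tool_rot: [-3.141, 0.003, 0.059]
ft_force: [0.4, -0.1, -1.4]
gripper_width: 0.0001
```

Emit:
servo_tool([
  {"travel":[0,0,20],"twist":0},
  {"travel":[0,0,5],"twist":0},
  {"travel":[0,0,2],"twist":0},
  {"travel":[0,0,0.5],"twist":0},
  {"travel":[0,0,0.5],"twist":0},
  {"travel":[0,0,0.5],"twist":0},
  {"travel":[0,0,0.5],"twist":0},
  {"travel":[0,0,0.5],"twist":0},
  {"travel":[0,0,0],"twist":0},
  {"travel":[0,0,0],"twist":0},
])

```text
time_s: 9.42
position: [0.4977, 0.0242, 0.1116]
tool_rot: [3.142, -0.0, 0.056]
ft_force: [-0.6, -0.6, 1.1]
gripper_width: -0.0005
```

Emit:
servo_tool([
  {"travel":[0,0,0.2],"twist":0},
  {"travel":[0,0,0],"twist":0},
  {"travel":[0,0,0.2],"twist":0},
  {"travel":[0,0,0],"twist":0},
  {"travel":[0,0,0.2],"twist":0},
  {"travel":[0,0,0],"twist":0},
  {"travel":[0,0,0],"twist":0},
  {"travel":[0,0,0],"twist":0},
  {"travel":[0,0,0],"twist":0},
  {"travel":[0,0,0],"twist":0},
])

```text
time_s: 10.25
position: [0.4975, 0.0242, 0.1108]
tool_rot: [-3.142, 0.0, 0.056]
ft_force: [-1.1, -1.1, 1.7]
gripper_width: 0.0001
```

Emit:
servo_tool([
  {"travel":[0,0,0.3],"twist":0},
  {"travel":[0,0,0],"twist":0},
  {"travel":[0,0,0.3],"twist":0},
  {"travel":[0,0,0],"twist":0},
  {"travel":[0,0,0.3],"twist":0},
  {"travel":[0,0,0],"twist":0},
  {"travel":[0,0,0.3],"twist":0},
  {"travel":[0,0,0],"twist":0},
  {"travel":[0,0,0],"twist":0},
  {"travel":[0,0,0],"twist":0},
])

```text
time_s: 11.08
position: [0.4974, 0.0242, 0.1098]
tool_rot: [-3.141, 0.0, 0.056]
ft_force: [-2.5, -1.4, 6.4]
gripper_width: -0.0
```

Emit:
servo_tool([
  {"travel":[0,0,0.3],"twist":0},
  {"travel":[0,0,0],"twist":0},
  {"travel":[0,0,0.3],"twist":0},
  {"travel":[0,0,0],"twist":0},
  {"travel":[0,0,0.2],"twist":0},
  {"travel":[0,0,0],"twist":0},
  {"travel":[0,0,0],"twist":0},
  {"travel":[0,0,0],"twist":0},
  {"travel":[0,0,0],"twist":0},
  {"travel":[0,0,0],"twist":0},
])

```text
time_s: 11.92
position: [0.4974, 0.0242, 0.1097]
tool_rot: [-3.142, -0.0, 0.056]
ft_force: [-5.0, -1.3, 14.7]
gripper_width: -0.0001
```

Emit:
servo_tool([
  {"travel":[0,0,-1],"twist":0},
  {"travel":[0,0,-1],"twist":0},
  {"travel":[0,0,-2],"twist":0},
  {"travel":[0,0,-16],"twist":0},
  {"travel":[0,0,-35],"twist":0},
  {"travel":[0,0,-35],"twist":0},
  {"travel":[24,-1,0],"twist":0},
  {"travel":[24,-1,0],"twist":0},
  {"travel":[0,0,0],"twist":0},
  {"travel":[0,0,0],"twist":0},
], hand=-1)

```text
time_s: 12.75
position: [0.5465, 0.029, 0.1989]
tool_rot: [-3.141, -0.001, 0.056]
ft_force: [-1.4, -1.0, -0.7]
gripper_width: 0.0858
```

Run:
```python
from h import *
np.set_printoptions(precision=4,suppress=True)
c=get_calibration("wrist");p,d=snapshot("wrist");P=pts(d,c)
Z=cv2.medianBlur(P[...,2].astype(np.float32),3);X,Y=P[...,0],P[...,1]
cv2.imwrite("pics/w2.png",p[:,:,::-1])
def comps(m,z,name,mn,c):
    k,l,s,cc=cv2.connectedComponentsWithStats(m.astype(np.uint8))
    for i in range(1,k):
        if s[i,4]>mn:
            v,u=np.nonzero(l==i);W=ray(np.stack([u,v],-1),c,z)[:,:2]*1000
            r=cv2.minAreaRect(W.astype(np.float32))
            print(name,s[i],"mean",W.mean(0),"rect",np.round(r[0],1),np.round(r[1],1),round(r[2],1))
comps((Z>.066)&(Z<.08)&(abs(X-.545)<.06)&(abs(Y-.028)<.06),.074,"bartop",300,c)
comps((Z>.0345)&(Z<.05)&(abs(X-.545)<.1)&(abs(Y-.028)<.055),.039,"cover",1000,c)
print(monitor.read_state()['position'])
# lid from scene
s=np.load("scene.npz");P=s['P'];p=s['p'];c=get_calibration("scene")
Z=cv2.medianBlur(P[...,2].astype(np.float32),5)-.0015;X,Y=P[...,0],P[...,1]
m=((Z>.0055)&(Z<.018)&(X>.3)&(X<.58)&(Y>.2)&(Y<.47)).astype(np.uint8)
m=cv2.morphologyEx(m,cv2.MORPH_OPEN,np.ones((5,5)));m=cv2.morphologyEx(m,cv2.MORPH_CLOSE,np.ones((5,5)))
comps(m,.011,"lid",500,c)
o=p.copy();o[m>0,0]=255;cv2.imwrite("pics/lid.png",cv2.resize(o[250:400,100:300,::-1],None,fx=4,fy=4))
```

```text
bartop [ 269  192   22   83 1759] mean [546.8816  29.612 ] rect [545.8  29.7] [55.3 13.5] 3.6
cover [  231   135    97   156 12172] mean [551.1256  29.9155] rect [544.7  29.6] [119.3  65.5] 3.4
[0.545  0.029  0.1983]
lid [ 146  304   93   65 3506] mean [435.2037 343.663 ] rect [430.7 352.3] [182.1 136.8] 89.0
```

View pics/w2.png

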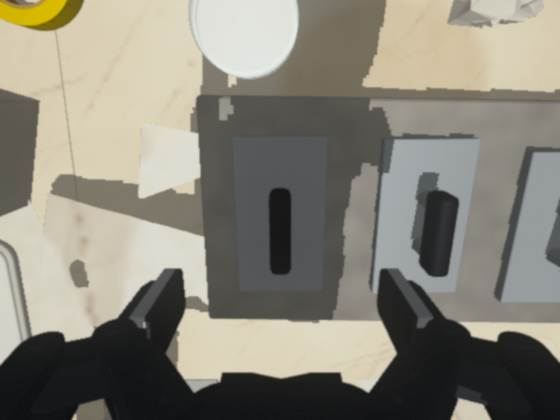

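View pics/lid.png

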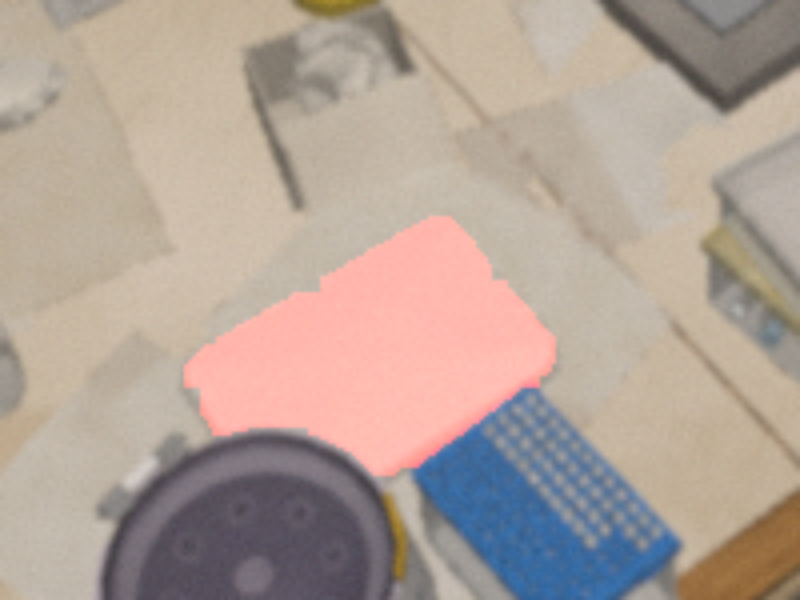

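Run:
```python
from h import *
for n in("scene","side"):
    P=np.load(n+".npz")['P'].reshape(-1,3)
    print(n)
    for x0 in np.arange(.2,.62,.04):
        r=[]
        for y0 in np.arange(.0,.64,.04):
            q=P[(P[:,0]>x0)&(P[:,0]<x0+.04)&(P[:,1]>y0)&(P[:,1]<y0+.04)]
            r.append(f"{int(1000*np.percentile(q[:,2],97)):4d}" if len(q)>5 else "   .")
        print(round(x0,2)," ".join(r))
print(monitor.read_state()['joint_pos'].round(2))
```

```text
scene
0.2  505  404  305   56    3    3    3   74   72   72    .    .    .    .    .    .
0.24    6   65  116  116  113    2    3   77   77   72  101  116  117    .    .    .
0.28    5    .  117  117  114    3    3   76   77   72  118  125  124  118    .    .
0.32    4  111  117  116  113    3    3   76   76   71  119  126  125  117    .    .
0.36    5    .    .    4    5    4   13   14   14   14  113  120  120  108    4  101
0.4    5    5    5    6    6    5   13   14   15   14   15   95   95    5   89  132
0.44   33   33   30    7    7    6   14   14   15   14   14    9    4    5    5  129
0.48   72   42   32    7    7    6   76   70   62   14   14    7    5    5    5    5
0.52   76   42   32    6    5    5   86   81   77    4    4    5   58   60    4    4
0.56   75   42   32   10    5   58   93   92   57    4    4    5   59   59   55   59
0.6   41   39   32    8    5   60   72   69    4    4    4    4    4  113  113   51
side
0.2  458  365   53    0    0    0    .   73   71   69    .    .    0    0    0    0
0.24  406  272  112  113  112    .    .   73   74   68  102  112  112    .    .    .
0.28    1  100  113  113  112    .    .   72   73   69  114  122  122    .    .    .
0.32    0  104  112  112  111    0    0   67   70   66  114  122  121    .    .    .
0.36    1    1   29    1    1    0    9   10   10   40  101  116  114    .   15   98
0.4    1    0    1    3    2    0   10   11   10   10   10   88   89    1   88  127
0.44   30   29   26    3    3    2   11   10   11   11   10    2    1    0   60   93
0.48   68   38   27    3    1    2   73   63   59   10   10    3    1    0    1    0
0.52   72    .    .    2    2   53   82   77   75    0    0    1   55   58    1    0
0.56   71   39   28    7    1   54   89   84   54    .    .    0   52   57   53   53
0.6   37   29   29    3    1   55   66   66    .    .    0    0    0  107  110    2
[-0.07  0.4   1.74  0.    1.    1.44]
```

Emit:
servo_tool([
  {"travel":[0,-0.6,25],"twist":0},
  {"travel":[0,0,25],"twist":0},
  {"travel":[0,0,15],"twist":0},
  {"travel":[0,0,9],"twist":0},
  {"travel":[0,0,5],"twist":0},
  {"travel":[0,0,0],"twist":0},
  {"travel":[0,0,0],"twist":0},
  {"travel":[0,0,0],"twist":0},
  {"travel":[0,0,0],"twist":0},
  {"travel":[0,0,0],"twist":0},
])

```text
time_s: 13.63
position: [0.5459, 0.0295, 0.1207]
tool_rot: [3.141, -0.002, 0.056]
ft_force: [-1.1, 0.2, -0.5]
gripper_width: 0.0854
```

Emit:
servo_tool([
  {"travel":[0,0,0],"twist":0},
  {"travel":[0,0,0],"twist":0},
  {"travel":[0,0,0],"twist":0},
  {"travel":[0,0,0],"twist":0},
  {"travel":[0,0,0],"twist":0},
  {"travel":[0,0,0],"twist":0},
  {"travel":[0,0,0],"twist":0},
  {"travel":[0,0,0],"twist":0},
  {"travel":[0,0,0],"twist":0},
  {"travel":[0,0,0],"twist":0},
], hand=1, newtons=60)

```text
time_s: 14.47
position: [0.5456, 0.0296, 0.12]
tool_rot: [-3.141, -0.0, 0.056]
ft_force: [-0.6, 0.8, 3.4]
gripper_width: 0.0129
```

Emit:
servo_tool([
  {"travel":[0,0,-2],"twist":0},
  {"travel":[0,0,-3],"twist":0},
  {"travel":[0,0,-5],"twist":0},
  {"travel":[0,0,-10],"twist":0},
  {"travel":[0,0,-20],"twist":0},
  {"travel":[0,0,-25],"twist":0},
  {"travel":[0,0,-25],"twist":0},
  {"travel":[0,0,-25],"twist":0},
  {"travel":[0,0,-15],"twist":0},
  {"travel":[0,0,0],"twist":0},
])

```text
time_s: 15.3
position: [0.5474, 0.0294, 0.2542]
tool_rot: [3.141, -0.007, 0.056]
ft_force: [0.9, 0.7, -2.8]
gripper_width: 0.013
```

Run:
```python
from h import *
s=monitor.read_state();print(s['position'],s['ft_force'],s['moment'],s['gripper_width'])
p,d=snapshot("side");cv2.imwrite("pics/s2.png",cv2.resize(p[120:320,150:400,::-1],None,fx=3,fy=3))
```

```text
[0.54740164 0.02939253 0.25415136] [ 0.94152445  0.6849489  -2.7788555 ] [-0.03404924 -0.02917029 -0.02317941] 0.013008412114186279
```

View pics/s2.png

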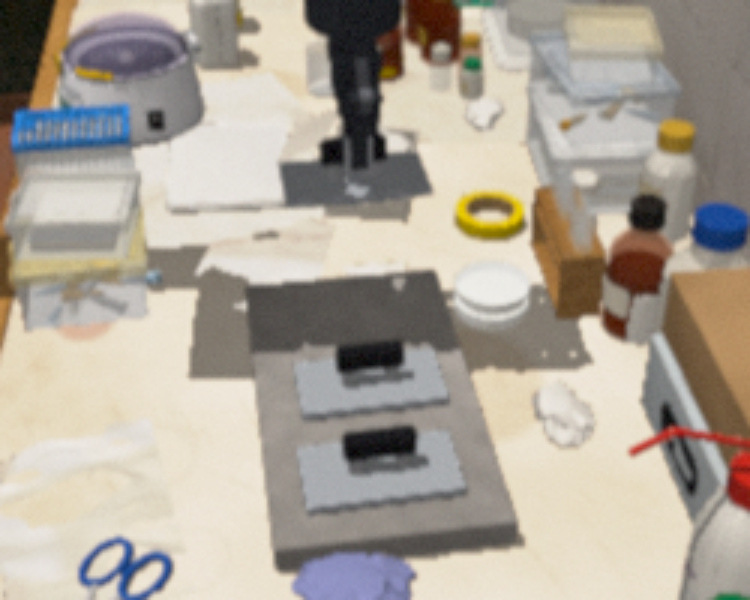

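The side view shows the cover held level at about (355,180), with the two true covers unmoved on the plate. I'll carry it to the lid.

Emit:
servo_tool([
  {"travel":[-5,-17,0],"twist":0},
  {"travel":[-10,-34,0],"twist":0},
  {"travel":[-11,-38,0],"twist":0},
  {"travel":[-12,-38,0],"twist":0},
  {"travel":[-12,-38,0],"twist":0},
  {"travel":[-12,-38,0],"twist":0},
  {"travel":[-12,-38,0],"twist":0},
  {"travel":[-11,-38,0],"twist":0},
  {"travel":[-9,-32,0],"twist":0},
  {"travel":[-5,-18,0],"twist":0},
])

```text
time_s: 16.18
position: [0.4257, 0.3552, 0.2483]
tool_rot: [-3.141, 0.003, 0.058]
ft_force: [0.6, -0.4, -2.6]
gripper_width: 0.0131
```

Emit:
servo_tool([
  {"travel":[0,0,0],"twist":-0.06},
  {"travel":[0,0,0],"twist":-0.11},
  {"travel":[0,0,0],"twist":-0.11},
  {"travel":[0,0,0],"twist":-0.11},
  {"travel":[0,0,0],"twist":-0.11},
  {"travel":[0,0,0],"twist":-0.11},
  {"travel":[0,0,0],"twist":-0.11},
  {"travel":[0,0,0],"twist":-0.11},
  {"travel":[0,0,0],"twist":-0.11},
  {"travel":[0,0,0],"twist":-0.11},
])

```text
time_s: 17.02
position: [0.4272, 0.3518, 0.2481]
tool_rot: [-3.14, 0.003, 1.111]
ft_force: [-0.6, -0.1, -3.4]
gripper_width: 0.0129
```

Emit:
servo_tool([
  {"travel":[0,0,0],"twist":-0.11},
  {"travel":[0,0,0],"twist":-0.11},
  {"travel":[0,0,0],"twist":-0.11},
  {"travel":[0,0,0],"twist":-0.08},
  {"travel":[0,0,0],"twist":-0.04},
  {"travel":[0,0,0],"twist":0},
  {"travel":[0,0,0],"twist":0},
  {"travel":[0,0,0],"twist":0},
  {"travel":[0,0,0],"twist":0},
  {"travel":[0,0,0],"twist":0},
])

```text
time_s: 17.85
position: [0.4281, 0.3524, 0.2496]
tool_rot: [-3.141, 0.0, 1.555]
ft_force: [0.0, 0.0, -3.0]
gripper_width: 0.0129
```

Run:
```python
from h import *
s=monitor.read_state();print(s['position'],s['tool_rot'],s['gripper_width'],s['joint_pos'])
p,d=snapshot("wrist");cv2.imwrite("pics/w3.png",p[:,:,::-1])
c=get_calibration("wrist");np.savez("w3.npz",p=p,P=pts(d,c),**c)
p,d=snapshot("scene");cv2.imwrite("pics/sc3.png",cv2.resize(p[170:400,100:350,::-1],None,fx=3,fy=2.6))
```

```text
[0.42810874 0.35241282 0.24964316] [-3.14126482e+00  7.39070129e-05  1.55518794e+00] 0.01290384209953817 [5.64077355e-01 3.50158603e-01 1.67398839e+00 1.30953271e-04
 1.11776042e+00 5.79628414e-01]
```

View pics/w3.png

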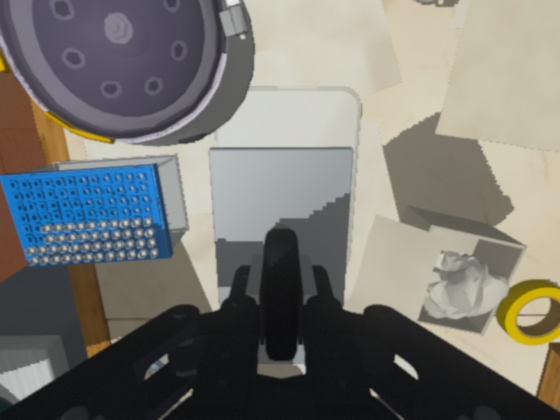

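View pics/sc3.png

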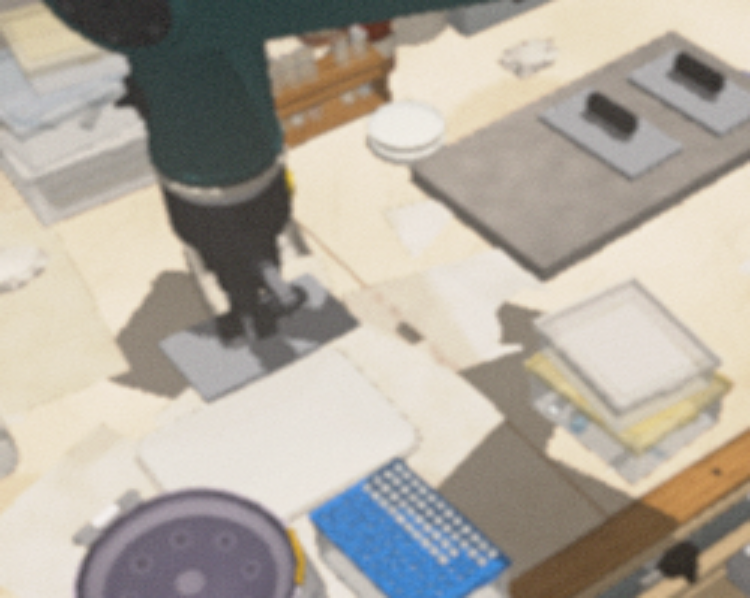

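The wrist view shows the cover over the lid. The lid's far edge is at row 87 and its right edge at about column 360. I'll ray-cast these edges onto z=0.011.

Run:
```python
from h import *
np.set_printoptions(precision=4,suppress=True)
w=np.load("w3.npz");c={k:w[k] for k in('vfov','cx','cy','xyz','orientation')}
print(ray([(361,110),(355,240),(290,87),(340,88),(214,200),(215,270)],c,.011)); print(w['P'][[100,160],[300,230]])
```

```text
[[0.5014 0.4229 0.011 ]
 [0.5024 0.2978 0.011 ]
 [0.4384 0.4432 0.011 ]
 [0.4821 0.4416 0.011 ]
 [0.3642 0.3419 0.011 ]
 [0.3594 0.2668 0.011 ]]
[[0.4472 0.4323 0.0103]
 [0.4065 0.405  0.1684]]
```

Emit:
servo_tool([
  {"travel":[0,3,10],"twist":0},
  {"travel":[0,0,25],"twist":0},
  {"travel":[0,0,30],"twist":0},
  {"travel":[0,0,30],"twist":0},
  {"travel":[0,0,20],"twist":0},
  {"travel":[0,0,12],"twist":0},
  {"travel":[0,0,8],"twist":0},
  {"travel":[0,0,5],"twist":0},
  {"travel":[0,0,2],"twist":0},
  {"travel":[0,0,0],"twist":0},
])

```text
time_s: 18.78
position: [0.4315, 0.3526, 0.1079]
tool_rot: [3.141, -0.0, 1.556]
ft_force: [-1.1, 0.5, -2.7]
gripper_width: 0.0127
```

Emit:
servo_tool([
  {"travel":[0,0,0.5],"twist":0},
  {"travel":[0,0,0.5],"twist":0},
  {"travel":[0,0,0.5],"twist":0},
  {"travel":[0,0,0.5],"twist":0},
  {"travel":[0,0,0.5],"twist":0},
  {"travel":[0,0,0.5],"twist":0},
  {"travel":[0,0,0.5],"twist":0},
  {"travel":[0,0,0.5],"twist":0},
  {"travel":[0,0,0],"twist":0},
  {"travel":[0,0,0],"twist":0},
])

```text
time_s: 19.62
position: [0.4312, 0.3524, 0.1038]
tool_rot: [-3.141, -0.0, 1.556]
ft_force: [-1.1, -0.3, -2.8]
gripper_width: 0.0129
```

Emit:
servo_tool([
  {"travel":[0,0,0.5],"twist":0},
  {"travel":[0,0,0],"twist":0},
  {"travel":[0,0,0.5],"twist":0},
  {"travel":[0,0,0],"twist":0},
  {"travel":[0,0,0.5],"twist":0},
  {"travel":[0,0,0],"twist":0},
  {"travel":[0,0,0.5],"twist":0},
  {"travel":[0,0,0],"twist":0},
  {"travel":[0,0,0],"twist":0},
  {"travel":[0,0,0],"twist":0},
])

```text
time_s: 20.45
position: [0.4312, 0.3524, 0.1018]
tool_rot: [-3.142, -0.0, 1.556]
ft_force: [-0.2, -0.2, -4.4]
gripper_width: 0.0127
```

Emit:
servo_tool([
  {"travel":[0,0,0.3],"twist":0},
  {"travel":[0,0,0],"twist":0},
  {"travel":[0,0,0.3],"twist":0},
  {"travel":[0,0,0],"twist":0},
  {"travel":[0,0,0.3],"twist":0},
  {"travel":[0,0,0],"twist":0},
  {"travel":[0,0,0],"twist":0},
  {"travel":[0,0,0],"twist":0},
  {"travel":[0,0,0],"twist":0},
  {"travel":[0,0,0],"twist":0},
])

```text
time_s: 21.28
position: [0.4312, 0.3525, 0.101]
tool_rot: [3.142, -0.0, 1.556]
ft_force: [0.4, -0.3, -1.8]
gripper_width: 0.0129
```

Emit:
servo_tool([
  {"travel":[0,0,0.2],"twist":0},
  {"travel":[0,0,0],"twist":0},
  {"travel":[0,0,0.2],"twist":0},
  {"travel":[0,0,0],"twist":0},
  {"travel":[0,0,0],"twist":0},
  {"travel":[0,0,0],"twist":0},
  {"travel":[0,0,0],"twist":0},
  {"travel":[0,0,0],"twist":0},
  {"travel":[0,0,0],"twist":0},
  {"travel":[0,0,0],"twist":0},
])

```text
time_s: 22.12
position: [0.4312, 0.3525, 0.101]
tool_rot: [3.141, -0.0, 1.556]
ft_force: [-1.7, -0.7, 5.7]
gripper_width: 0.0129
```

Seated, with the force reading 5.7 N upward. I'll open the fingers halfway and retreat straight up.

Emit:
servo_tool([
  {"travel":[0,0,0],"twist":0},
  {"travel":[0,0,0],"twist":0},
  {"travel":[0,0,0],"twist":0},
  {"travel":[0,0,0],"twist":0},
  {"travel":[0,0,0],"twist":0},
  {"travel":[0,0,0],"twist":0},
  {"travel":[0,0,0],"twist":0},
  {"travel":[0,0,0],"twist":0},
  {"travel":[0,0,0],"twist":0},
  {"travel":[0,0,0],"twist":0},
], hand=0)

```text
time_s: 22.95
position: [0.4312, 0.3525, 0.1006]
tool_rot: [3.142, -0.0, 1.556]
ft_force: [1.2, -0.5, 0.3]
gripper_width: 0.0428
```

Emit:
servo_tool([
  {"travel":[0,0,-3],"twist":0},
  {"travel":[0,0,-6],"twist":0},
  {"travel":[0,0,-10],"twist":0},
  {"travel":[0,0,-20],"twist":0},
  {"travel":[0,0,-30],"twist":0},
  {"travel":[0,0,-35],"twist":0},
  {"travel":[0,0,-35],"twist":0},
  {"travel":[0,0,-35],"twist":0},
  {"travel":[0,0,-20],"twist":0},
  {"travel":[0,0,0],"twist":0},
])

```text
time_s: 23.78
position: [0.4334, 0.3539, 0.3011]
tool_rot: [3.133, -0.006, 1.556]
ft_force: [0.9, 1.1, 0.6]
gripper_width: 0.0427
```

Run:
```python
from h import *
np.set_printoptions(precision=4,suppress=True)
s=monitor.read_state();print(s['position'],s['ft_force'],s['gripper_width'])
c=get_calibration("wrist");p,d=snapshot("wrist");cv2.imwrite("pics/w4.png",p[:,:,::-1])
P=pts(d,c);Z=cv2.medianBlur(P[...,2].astype(np.float32),3);X,Y=P[...,0],P[...,1]
for n,m,z in(("cover",(Z>.0155)&(Z<.028)&(abs(X-.43)<.05)&(abs(Y-.352)<.08),.020),("bar",(Z>.047)&(Z<.062)&(abs(X-.43)<.03)&(abs(Y-.352)<.06),.055),("lid",(Z>.005)&(Z<.03)&(X>.35)&(X<.515)&(Y>.24)&(Y<.46),.011)):
    m=cv2.morphologyEx(m.astype(np.uint8),cv2.MORPH_OPEN,np.ones((3,3)))
    v,u=np.nonzero(m);r=cv2.minAreaRect((ray(np.stack([u,v],-1),c,z)[:,:2]*1000).astype(np.float32));q=P[m>0]
    A=np.c_[q[:,:2]-q[:,:2].mean(0),np.ones(len(q))];print(n,len(u),r,"plane",np.linalg.lstsq(A,q[:,2],rcond=None)[0])
p,d=snapshot("side");cv2.imwrite("pics/s4.png",cv2.resize(p[120:320,150:400,::-1],None,fx=3,fy=3))
```

```text
[0.4334 0.3539 0.3011] [0.92   1.1378 0.629 ] 0.04269742207304054
cover 5775 ((431.6805419921875, 350.8486022949219), (118.18386840820312, 65.67957305908203), 89.18866729736328) plane [0.0088 0.0908 0.0209]
bar 777 ((431.640380859375, 351.6452941894531), (55.396236419677734, 13.659409523010254), 89.18807983398438) plane [-0.0305 -0.0115  0.0535]
lid 18174 ((430.3368835449219, 361.1966247558594), (196.42100524902344, 139.1370086669922), 88.8895492553711) plane [-0.0143  0.033   0.0144]
```

View pics/w4.png

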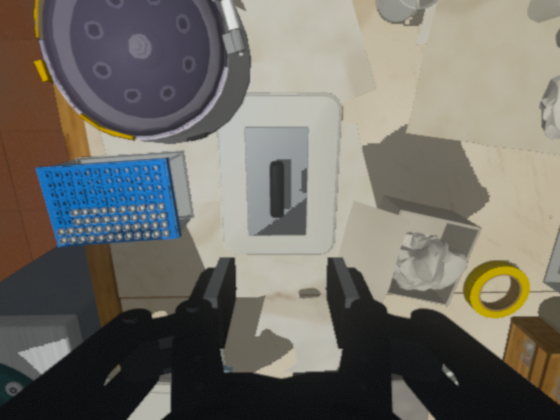

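View pics/s4.png

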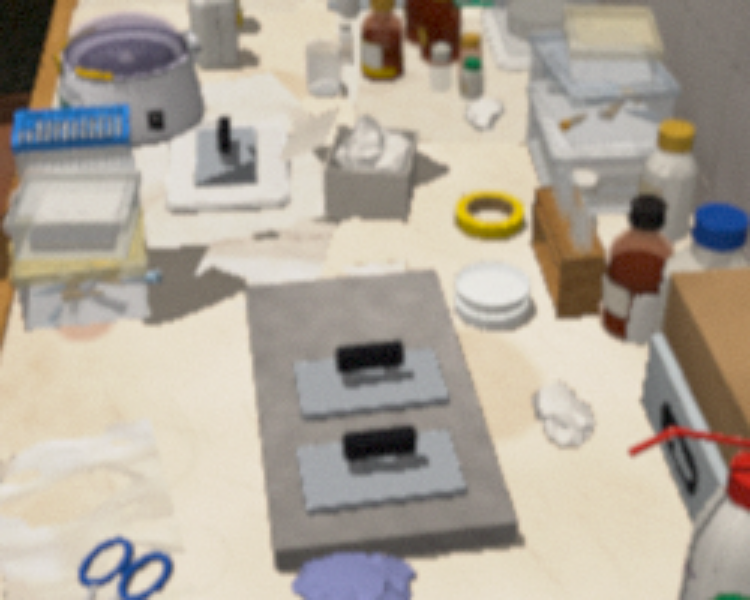

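The cover is centred on the lid in the wrist view, spanning (245..308, 127..237), and everything else looks unmoved. The plane fit shows an odd tilt, but the arm was still settling. I'll settle it and re-measure using only the interior.

Emit:
servo_tool([
  {"travel":[0,0,0],"twist":0},
  {"travel":[0,0,0],"twist":0},
  {"travel":[0,0,0],"twist":0},
  {"travel":[0,0,0],"twist":0},
  {"travel":[0,0,0],"twist":0},
  {"travel":[0,0,0],"twist":0},
  {"travel":[0,0,0],"twist":0},
  {"travel":[0,0,0],"twist":0},
  {"travel":[0,0,0],"twist":0},
  {"travel":[0,0,0],"twist":0},
])

```text
time_s: 24.72
position: [0.4312, 0.3524, 0.2946]
tool_rot: [-3.142, -0.0, 1.556]
ft_force: [0.7, -0.2, -0.4]
gripper_width: 0.0424
```

Run:
```python
from h import *
np.set_printoptions(precision=4,suppress=True)
c=get_calibration("wrist");p,d=snapshot("wrist")
P=pts(d,c);X,Y,Z=P[...,0],P[...,1],P[...,2]
def fit(n,m):
    q=P[m];q=q[abs(q[:,2]-np.median(q[:,2]))<.008];A=np.c_[q[:,:2]-q[:,:2].mean(0),np.ones(len(q))];print(n,len(q),np.linalg.lstsq(A,q[:,2],rcond=None)[0])
ins=(abs(X-.4316)<.028)&(abs(Y-.351)<.054)&~((abs(X-.4316)<.014)&(abs(Y-.351)<.036))
fit("cover",ins)
fit("bar",(abs(X-.4316)<.005)&(abs(Y-.351)<.024))
fit("lid",((abs(X-.4316)<.06)&(abs(Y-.35)<.085))&~((abs(X-.4316)<.039)&(abs(Y-.351)<.068)))
for s in(-1,1): m=(abs(X-.4316)<.028)&(abs(Y-.351-s*.048)<.006);print("end",s,np.median(Z[m]))
```

```text
cover 1034 [0.0344 2.1461 0.2781]
bar 1862 [0.0475 2.9946 0.3029]
lid 9786 [0.0004 0.0008 0.282 ]
end -1 0.01935994299188859
end 1 0.0194094845732308
```

The masks picked up gripper pixels, so those fits are void. The end-height medians are clean at 19.4 mm for both ends, so the cover is level.

Run:
```python
from workcell import workorder
print(workorder.finish_job())
```

```text
the job is handed in; nothing more can be done
None
```

The warped cover was at place 1. It now lies flat on the white tub lid, and I handed the job in at about 25 s of the 64 s allowed.

- **Press test:** I pressed each cover about 50 mm from its middle, on the end nearer the robot. The covers at places 2 and 3 held firm at about 10 N with no sinking. The cover at place 1 gave at 1–2 N and sank about 2 mm before it stopped, and I pressed it to 14.7 N.
- **Transfer:** I gripped it by its black bar and turned it so its length runs along the lid's long side. I lowered it until the force reading showed contact (about 6 N), then opened the fingers halfway and rose straight up.
- **Last checks:** The cover's centre is at about (0.432, 0.351) m, within a few millimetres of the lid's centre and about 0.5° off its direction. Its two ends are at the same height, 19.4 mm, so it lies level. In the side view the two true covers and everything else in view looked undisturbed; the gripper was clear of everything.
- **Checks that disagreed:** A first plane fit, taken while the arm was still settling, gave a false 0.09 rad tilt. The repeat fit picked up gripper pixels in the mask, so I discarded it. Levelness therefore rests on the matching end heights and the pictures.

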